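# Find the latched key on the violin maker's socket unit and release it

### The job

One of the four identical switch keys on the bench socket unit has been left latched in, so its socket is still live. With a fingertip, go along the row from left to right (as the robot sees it) and tap each of the four keys lightly, so lightly that none of them switches; then press the one that you found latched so that it springs back up. Never let another key get pushed in so far that it latches, leave everything that stands on or around the unit where it is, and finish with all four keys up.

Things in the scene. Friction and masses are not known exactly. Their poses are not given: they have to be found in the camera images.
- unit: white switched socket unit fixed to the bench, 132 (x) by 272 (y) by 46 mm high, a short steel conduit at its right end; origin under its centre, x away from the robot, y to the robot's left along the row. Keys 36 mm in front (-x) of the centre at y = +87, +29, -29, -87 mm, each in a black collar 31 mm wide, 1.5 mm high; sockets 30 mm behind (+x) the centre at the same y.
- key_a: one of four identical grey push-push keys, cap 24 x 24 mm, 58 mm apart in a row; origin at the centre of the cap's top face, z up. Its place in the row differs every time; only its height and feel tell whether it is latched. Released: top 57 mm above the bench (11 mm above the unit's white top); latched: about 4.5 mm lower. Full travel 8 mm straight down. Forces: see row.
- key_b: one of four identical grey push-push keys, cap 24 x 24 mm, 58 mm apart in a row; origin at the centre of the cap's top face, z up. Its place in the row differs every time; only its height and feel tell whether it is latched. Released: top 57 mm above the bench (11 mm above the unit's white top); latched: about 4.5 mm lower. Full travel 8 mm straight down. Forces: see row.
- key_c: one of four identical grey push-push keys, cap 24 x 24 mm, 58 mm apart in a row; origin at the centre of the cap's top face, z up. Its place in the row differs every time; only its height and feel tell whether it is latched. Released: top 57 mm above the bench (11 mm above the unit's white top); latched: about 4.5 mm lower. Full travel 8 mm straight down. Forces: see row.
- key_d: one of four identical grey push-push keys, cap 24 x 24 mm, 58 mm apart in a row; origin at the centre of the cap's top face, z up. Its place in the row differs every time; only its height and feel tell whether it is latched. Released: top 57 mm above the bench (11 mm above the unit's white top); latched: about 4.5 mm lower. Full travel 8 mm straight down. Forces: see row.
- row (a point): middle of the row of keys, at the unit's white top. How all four keys behave: a released key starts to move at 1.5 N, plus 0.5 N per mm; pushed more than 5 mm it latches. A latched key starts to move at about 4 N; to free it push it almost to the end of its travel (7 to 8 mm below the released height, 5 to 6 N) and let go: it springs up.
- place1 (a point): the first (leftmost, +y end) place in the row of keys: centre of that key's opening, at the height of the unit's white top (46 mm above the bench)
- place2 (a point): the second place in the row of keys: centre of that key's opening, at the height of the unit's white top (46 mm above the bench)
- place3 (a point): the third place in the row of keys: centre of that key's opening, at the height of the unit's white top (46 mm above the bench)
- place4 (a point): the fourth (rightmost, -y end) place in the row of keys: centre of that key's opening, at the height of the unit's white top (46 mm above the bench)
- timer: round white plug-in timer, 53 mm across and 39 mm high, standing on one of the sockets; origin at the centre of its underside. Leave alone.
- adapter: white plug adapter block, 46 x 46 x 36 mm, standing on one of the sockets; origin at the centre of its underside. Leave alone.
- varnish: small amber varnish jar, 38 mm across, 78 mm high, on the bench left of the unit; origin under its centre. Leave alone.
- thinner: clear thinner bottle, 62 mm across, 150 mm high, on the bench right of the unit; origin under its centre. Leave alone.
- clamp_1: wooden spool clamp, 29 mm across, 90 mm high, standing behind the unit; origin under its centre. Leave alone.
- clamp_2: wooden spool clamp, 29 mm across, 90 mm high, standing behind the unit; origin under its centre. Leave alone.
- plane: brass thumb plane, 50 x 24 x 25 mm, on the bench at the front right; origin under its centre. Leave alone.
- dish: white china dish, 96 mm across, 18 mm high, on the bench left of the unit; origin under its centre. Leave alone.

How it is judged:
By the outcome, as a careful person would: the job done as asked, in the order asked, and still so for the second after the job is handed in, with the robot touching nothing.
It also fails if it takes over 45 s, if anything falls off the work surface, if the arm or the gripper's body presses on something with over 40 N, if the wrist force passes 120 N, or if a joint passes its speed limit or range.

### The arm

A 7-joint arm with a two-finger parallel gripper is mounted at the origin on the work surface. World frame = base frame: x ahead of the robot, y to its left, z up, the work surface at z = 0. Lengths are in m, angles in rad, forces in N, time in s.
With the tool pointing down it reaches from about 0.375 to 0.925 m from the base axis. Payload 3.1 kg.
Tool frame: the origin (TCP) lies on the centre line of the jaws, within the pads' length; the fingertips stand 11 mm ahead of it and the grasp point (between the pads) lies 8 mm behind it; z points along the fingers, y is the direction in which the jaws open and shut (so a half turn about z gives the same grasp; the last joint's range is limited). The gripper opens to 85 mm and grips with 20 to 120 N. Pads are 22 mm wide; open, the fingers measure 114 mm over their backs; the gripper's body (76 mm by 85 mm) begins 54 mm behind the grasp point. The pads swing forward as they close: fully open they stand 13 mm farther back than shut.
Start: joints at [-0.098, 0.383, 0.044, 1.598, -0.018, 1.161, -0.05], TCP at [0.65, 0, 0.242] pointing down, gripper open.
Joint ranges: [-2.61, 2.61], [-0.41, 2.15], [-1.48, 1.57], [0, 2.5], [-1.57, 4.71], [0.05, 1.97], [-2.85, 2.85]. Speed limits (rad/s): [2.79, 2.79, 3.14, 3.14, 3.14, 3.14, 3.14].

### API

Orientations are given as a unit quaternion [x, y, z, w].
In Python, from plant import bot, grab_frame, camera_params gives the robot as it stands.
- The arm moves only by the tool move_arm, never from a script. Its argument "plan" is a list of rows, each a list of 3 entries, a list of its own where there are three numbers: the shift along the world's x, y, z each as a share of 1 m, from -1 to 1, then the turn about the world's z as a share of pi/2 rad, from -1 to 1, then the opening, from -1 (shut) to 1 (fully open). A call has 1 to 20 rows; each row shifts and turns the pose as measured when the row begins; what a row does not reach is not made up. A row lasts 1/10 s, in which the tool goes at most 50 mm and 8.59 degrees, less where a joint would pass 70% of its speed; a pose out of reach is approached as far as the arm can. A call with a number of a shift or a turn outside -1 to 1 is refused whole. A call with a gripper value outside its range is refused whole. The fingers move at their own pace and stop on an object; "squeeze" is the grip in N (left out, the last holds). Time passes only in rows, so rows that do not move let the fingers close. It gives the time, the measured TCP pose, the force and the opening at its end, in the units of the state.
- bot.get_state(): the state, without advancing time (a new reading comes with each control period).
- grab_frame(name): name is "scene" or "side" or "wrist"; returns (picture, depth): 384x512x3 uint8, red, green, blue; 384x512 float32, m along the optical axis (not along the pixel's ray), 0 where there is no reading.
- camera_params(name): a dict with "vfov" (degrees; the focal length in pixels is half the picture's height over the tangent of half this angle, whatever the lens; pixels are square), "cx", "cy" (the principal point, pixels), "position" and "rotation" of the camera in the world. Camera axes: x right, y up, looking along -z (the intrinsics and any distortion apply to the point x, -y, -z); pixel columns grow to the right and rows downward; lengths in m; the calibration is good to about 2 mm. A picture is of the moment at which its call begins: read the wrist's pose just before it. camera_params takes no time and is no camera call; for the wrist camera it gives the pose at the moment of the call.
- bot.job_done(): hands the job in, once; it reports no verdict.
The state is a dict: "clock": time; "joint_positions": joint angles; "qd": joint speeds; "joint_torque": joint torques, N m; "eef_pos": TCP position; "tool_rot": TCP orientation; "ft_force": force on the tool from outside, world axes, zero at the start; "ft_torque": the same for the moment, N m; "width": finger opening in m.
Only numpy, scipy, OpenCV 4.12 (cv2) and the standard library are available. Lean on these libraries where they do the work, as an engineer would, in place of code of your own. Each camera call takes 0.05 s, during which the arm holds its last target.

## Working session

There is one attempt and no reset: what is moved stays moved. The work goes in short steps, Python scripts to look and compute and a tool call to move; the robot and the scene stay as the last step left them, time stands still between calls to the robot, and variables do not carry over. Pictures are saved under pics/ and viewed, and the job is handed in when it is done.

Besides the shell and the picture viewer there is one more tool, called after ">>>" as name([rows], argument=value, ...), one row to a line, values as JSON. move_arm: Moves the arm, as the interface text tells. Shift numbers are shares of 1 m and turn numbers shares of pi/2 rad, none past 1 either way. Its arguments: {"type":"object","properties":{"plan":{"type":"array","items":{"type":"array"}},"squeeze":{"type":"number"}},"required":["plan"]}

```bash
mkdir -p pics; ls; cat > h.py <<'E'
from plant import bot, grab_frame, camera_params
import numpy as np, cv2
E
python3 - <<'E'
from h import *
print(bot.get_state())
for n in ["scene","side","wrist"]:
    p=camera_params(n); print(n,p)
    a,d=grab_frame(n)
    cv2.imwrite(f"pics/{n}0.png",a[:,:,::-1]); np.savez(f"{n}0.npz",a=a,d=d,p=np.array(p,dtype=object))
E
```

```text
pics
{'clock': 0.0, 'joint_positions': array([-0.09778275,  0.38384603,  0.04382677,  1.59960574, -0.017913  ,
        1.16120692, -0.04989618]), 'qd': array([ 4.03668612e-05,  4.80718118e-04,  8.70923390e-04,  1.29324449e-03,
        5.09173755e-04, -3.15499357e-04, -6.82289206e-04]), 'joint_torque': array([-8.41360106e-04, -4.33466363e+01,  1.02427706e+00, -2.49513745e+01,
        1.06121189e-02,  1.12996699e-02, -5.17373280e-06]), 'eef_pos': array([ 6.49067361e-01, -8.61989848e-06,  2.40865175e-01]), 'tool_rot': array([ 0.70708236,  0.70712994, -0.00098999, -0.00089838]), 'ft_force': array([ 0.35525257,  0.04260766, -0.25585037]), 'ft_torque': array([ 0.00892914,  0.01143194, -0.03710196]), 'width': 0.08549636222841243}
scene {'vfov': 48.91340543470055, 'cx': 251.36376669720963, 'cy': 188.92309872167266, 'position': array([ 1.54647995, -0.1220516 ,  0.82021379]), 'rotation': array([0.32455706, 0.29445255, 0.58941147, 0.67864168])}
side {'vfov': 49.06471801449728, 'cx': 254.14862207874395, 'cy': 191.55670505197, 'position': array([ 0.33283984, -0.74902901,  0.69300504]), 'rotation': array([ 0.42672847, -0.06025248, -0.13418556,  0.89233776])}
wrist {'vfov': 59.98957401999082, 'cx': 258.88440635450905, 'cy': 187.10153561545047, 'position': array([0.64975385, 0.07240582, 0.37295711]), 'rotation': array([-1.46446731e-01,  1.28797311e-03,  2.66667386e-04,  9.89217683e-01])}
```

View pics/scene0.png

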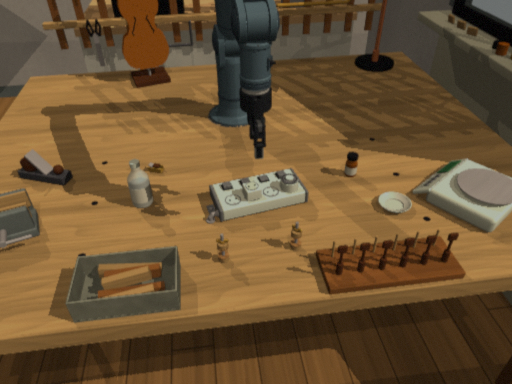

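View pics/side0.png

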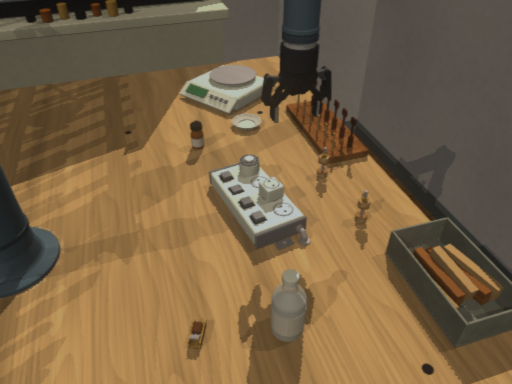

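View pics/wrist0.png

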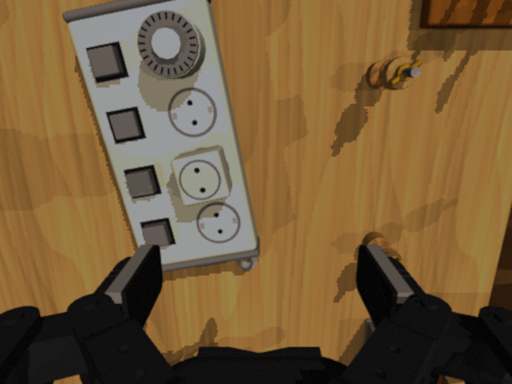

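The views agree: the four keys are in the wrist image at about (106,62), (126,124), (142,181) and (158,233). The timer is behind key 1 and the adapter behind key 3. Next I'll turn these pixels into world positions.

```bash
cat >> h.py <<'E'
from scipy.spatial.transform import Rotation as R
def cloud(d,p):
    h,w=d.shape; f=h/2/np.tan(np.radians(p['vfov']/2))
    u,v=np.meshgrid(np.arange(w),np.arange(h))
    P=np.stack([(u-p['cx'])/f*d,-(v-p['cy'])/f*d,-d],-1)
    return P@R.from_quat(p['rotation']).as_matrix().T+p['position']
E
python3 - <<'E'
from h import *
for n in ["wrist","side","scene"]:
    z=np.load(n+"0.npz",allow_pickle=True); a,d,p=z['a'],z['d'],z['p'].item()
    W=cloud(d,p)
    if n=="wrist":
        for u,v in [(106,62),(126,124),(142,181),(158,233),(120,90),(135,150),(150,207),(98,30),(300,200)]:
            print(u,v,W[v,u].round(4), np.median(W[v-3:v+4,u-3:u+4].reshape(-1,3),0).round(4))
    # white top
    g=a.astype(int).min(-1); m=(d>0)&(W[...,2]>.035)&(W[...,2]<.053)&(W[...,0]>.4)&(W[...,0]<.85)&(abs(W[...,1])<.3)
    m=m.astype(np.uint8); k,l,s,c=cv2.connectedComponentsWithStats(m)
    i=1+np.argmax(s[1:,4]); q=W[l==i]
    print(n,s[i],cv2.minAreaRect(q[:,:2].astype(np.float32)),np.median(q[:,2]))
z=np.load("wrist0.npz",allow_pickle=True)['a']
cv2.imwrite("pics/w0z.png",cv2.resize(z[0:290,50:270,::-1],None,fx=2.05,fy=2.05,interpolation=cv2.INTER_CUBIC))
E
```

```text
106 62 [0.5133 0.0931 0.0588] [0.5132 0.0931 0.0579]
126 124 [0.5226 0.0382 0.0532] [0.5225 0.0382 0.0531]
142 181 [ 0.5335 -0.017   0.057 ] [ 0.5336 -0.017   0.0575]
158 233 [ 0.5449 -0.0724  0.0585] [ 0.5446 -0.0724  0.0575]
120 90 [0.5178 0.0691 0.0462] [0.5177 0.0691 0.0464]
135 150 [0.5255 0.0118 0.0456] [0.5256 0.012  0.0464]
150 207 [ 0.5347 -0.0487  0.0453] [ 0.5349 -0.0484  0.0464]
98 30 [0.5048 0.1207 0.0475] [0.5047 0.1209 0.0465]
300 200 [ 0.6974 -0.0561  0.0008] [ 6.975e-01 -5.620e-02  5.000e-04]
wrist [   62     0   197   273 25925] ((0.5605273246765137, 0.01480989158153534), (0.12976141273975372, 0.2715061604976654), 10.5090913772583) 0.04652414676299149
side [ 209  162   98   78 3115] ((0.560510516166687, 0.01461079716682434), (0.1303459256887436, 0.27479439973831177), 10.262880325317383) 0.04659533953775341
scene [ 209  168  100   47 1927] ((0.5620482563972473, 0.014944851398468018), (0.13524749875068665, 0.2713252305984497), 10.902775764465332) 0.047571109732037486
```

View pics/w0z.png

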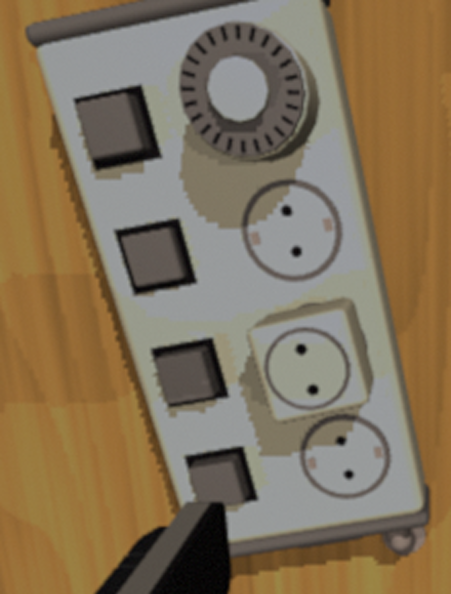

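```bash
python3 - <<'E'
from h import *
z=np.load("wrist0.npz",allow_pickle=True); a,d,p=z['a'],z['d'],z['p'].item(); W=cloud(d,p)
for th in [.0505]:
    m=((W[...,2]>th)&(W[...,2]<.062)&(a.max(-1)<125)&(W[...,0]<.56)).astype(np.uint8); m[255:]=0
    k,l,s,c=cv2.connectedComponentsWithStats(m)
    for i in range(1,k):
        if s[i,4]>150:
            q=W[l==i]; print(s[i],cv2.minAreaRect(q[:,:2].astype(np.float32)),np.median(q,0).round(4), np.percentile(q[:,2],[5,95]).round(4))
# tall things along side: max height
m=W[...,2]>.07; q=W[m]; print(q.min(0),q.max(0))
E
```

```text
[ 87  46  35  33 829] ((0.509409487247467, 0.0935387834906578), (0.024352850392460823, 0.024333156645298004), 10.34864330291748) [0.5108 0.0933 0.0573] [0.0536 0.0587]
[109 112  31  28 631] ((0.5201365351676941, 0.03643764555454254), (0.024211933836340904, 0.023956773802638054), 9.775554656982422) [0.5203 0.0364 0.0529] [0.0515 0.0541]
[125 170  31  28 621] ((0.5301951766014099, -0.02053612284362316), (0.02435089834034443, 0.02426113933324814), 11.071743965148926) [ 0.5314 -0.0197  0.0573] [0.0528 0.0585]
[142 223  28  24 514] ((0.5406818389892578, -0.07725948840379715), (0.02418290078639984, 0.023979919031262398), 10.86874008178711) [ 0.5425 -0.0749  0.0572] [0.0521 0.0585]
[ 0.54943008 -0.09771046  0.07000449] [0.79363282 0.13059202 0.37295711]
```

>>> move_arm([
  [[0,0,0],-0.09,-1],
  [[0,0,0],-0.09,-1],
  [[0,0,0],-0.09,-1],
  [[0,0,0],-0.09,-1],
  [[0,0,0],-0.09,-1],
  [[0,0,0],-0.09,-1],
  [[0,0,0],-0.09,-1],
  [[0,0,0],-0.09,-1],
  [[0,0,0],-0.09,-1],
  [[0,0,0],-0.09,-1],
])

```text
clock: 1.15
eef_pos: [0.6451, 0.0002, 0.235]
tool_rot: [0.999, 0.05, -0.004, -0.004]
ft_force: [-0.0, -0.3, -0.0]
width: -0.0001
```

Key 2 sits about 4.5 mm lower than the others, so it's the likely latched one. I'll confirm that by touch. Moving above place 1 now.

>>> move_arm([
  [[-0.035,0.024,0],0.05,-1],
  [[-0.035,0.024,0],0,-1],
  [[-0.035,0.024,0],0,-1],
  [[-0.03,0.021,0],0,-1],
  [[0,0,-0.04],0,-1],
  [[0,0,-0.04],0,-1],
  [[0,0,-0.03],0,-1],
  [[0,0,0],0,-1],
  [[0,0,0],0,-1],
  [[0,0,0],0,-1],
])

```text
clock: 2.15
eef_pos: [0.5036, 0.0965, 0.1222]
tool_rot: [0.996, 0.09, -0.003, -0.004]
ft_force: [0.1, 0.2, 0.3]
width: 0.0001
```

>>> move_arm([
  [[0,0,0],0,-1],
  [[0,0,0],0,-1],
  [[0,0,0],0,-1],
  [[0,0,0],0,-1],
])

```text
clock: 2.55
eef_pos: [0.5081, 0.0969, 0.1273]
tool_rot: [0.996, 0.089, 0.002, -0.005]
ft_force: [0.5, 0.4, -0.6]
width: -0.0001
```

>>> move_arm([
  [[0.001,-0.003,-0.02],0,-1],
])

```text
clock: 2.65
eef_pos: [0.5123, 0.0951, 0.1102]
tool_rot: [0.996, 0.09, 0.005, -0.006]
ft_force: [1.0, 0.1, 0.3]
width: -0.0002
```

>>> move_arm([
  [[0,0,0],0,-1],
])

```text
clock: 2.75
eef_pos: [0.5103, 0.0942, 0.1084]
tool_rot: [0.996, 0.089, 0.003, -0.005]
ft_force: [-0.4, -0.2, -0.3]
width: 0.0
```

>>> move_arm([
  [[0,0,0],0,-1],
])

```text
clock: 2.85
eef_pos: [0.5109, 0.0944, 0.1091]
tool_rot: [0.996, 0.089, 0.004, -0.006]
ft_force: [0.1, -0.0, 0.2]
width: -0.0003
```

>>> move_arm([
  [[0,0,0],0,-1],
])

```text
clock: 2.95
eef_pos: [0.5109, 0.0944, 0.1094]
tool_rot: [0.996, 0.089, 0.003, -0.006]
ft_force: [-0.5, 0.1, -1.0]
width: 0.0002
```

>>> move_arm([
  [[0,0,-0.015],0,-1],
  [[0,0,-0.012],0,-1],
  [[0,0,0],0,-1],
])

```text
clock: 3.25
eef_pos: [0.5128, 0.0954, 0.0839]
tool_rot: [0.996, 0.09, 0.006, -0.006]
ft_force: [0.0, -0.2, 0.2]
width: 0.0
```

>>> move_arm([
  [[0,0,0],0,-1],
  [[0,0,0],0,-1],
])

```text
clock: 3.45
eef_pos: [0.5131, 0.0955, 0.0843]
tool_rot: [0.996, 0.09, 0.006, -0.006]
ft_force: [1.2, 0.0, -1.5]
width: -0.0003
```

>>> move_arm([
  [[-0.003,-0.002,-0.007],0,-1],
  [[0,0,-0.005],0,-1],
  [[0,0,0],0,-1],
])

```text
clock: 3.75
eef_pos: [0.5106, 0.0935, 0.0725]
tool_rot: [0.996, 0.09, 0.007, -0.006]
ft_force: [-0.7, -0.4, -1.2]
width: -0.0004
```

>>> move_arm([
  [[0,0,0],0,-1],
])

```text
clock: 3.85
eef_pos: [0.5105, 0.0934, 0.0723]
tool_rot: [0.996, 0.09, 0.007, -0.006]
ft_force: [-0.2, 0.4, -0.5]
width: -0.0001
```

>>> move_arm([
  [[0,0,-0.002],0,-1],
])

```text
clock: 3.95
eef_pos: [0.5107, 0.0935, 0.0704]
tool_rot: [0.996, 0.089, 0.007, -0.007]
ft_force: [0.3, -0.1, -0.5]
width: 0.0003
```

>>> move_arm([
  [[0,0,-0.0015],0,-1],
])

```text
clock: 4.05
eef_pos: [0.5107, 0.0935, 0.0688]
tool_rot: [0.996, 0.09, 0.007, -0.006]
ft_force: [-0.4, 0.4, 0.0]
width: 0.0
```

>>> move_arm([
  [[0,0,-0.001],0,-1],
])

```text
clock: 4.15
eef_pos: [0.5108, 0.0935, 0.0678]
tool_rot: [0.996, 0.09, 0.007, -0.007]
ft_force: [-0.5, 0.3, 0.8]
width: 0.0001
```

>>> move_arm([
  [[0,0,-0.001],0,-1],
])

```text
clock: 4.25
eef_pos: [0.5108, 0.0935, 0.0669]
tool_rot: [0.996, 0.09, 0.007, -0.007]
ft_force: [-0.7, -0.5, 1.3]
width: 0.0
```

>>> move_arm([
  [[0,0,-0.0005],0,-1],
])

```text
clock: 4.35
eef_pos: [0.5108, 0.0935, 0.0665]
tool_rot: [0.996, 0.09, 0.007, -0.007]
ft_force: [-1.4, -0.1, 2.4]
width: 0.0001
```

>>> move_arm([
  [[0,0,-0.0003],0,-1],
])

```text
clock: 4.45
eef_pos: [0.5108, 0.0935, 0.0664]
tool_rot: [0.996, 0.089, 0.007, -0.007]
ft_force: [-1.2, 0.2, 3.2]
width: -0.0004
```

>>> move_arm([
  [[0,0,0],0,-1],
])

```text
clock: 4.55
eef_pos: [0.5108, 0.0935, 0.0665]
tool_rot: [0.996, 0.089, 0.007, -0.007]
ft_force: [-0.6, -0.3, 2.1]
width: 0.0001
```

Key 1 gives about 2.3 N at a tip height near 55.5 mm, so contact was at the released height. It's up and has been tapped. On to key 2.

>>> move_arm([
  [[0,0,0.012],0,-1],
  [[0,0,0.008],0,-1],
  [[0.004,-0.025,0],0,-1],
  [[0.004,-0.022,0],0,-1],
  [[0.001,-0.01,0],0,-1],
  [[0,0,0],0,-1],
  [[0,0,0],0,-1],
])

```text
clock: 5.25
eef_pos: [0.522, 0.0374, 0.0912]
tool_rot: [0.996, 0.091, 0.01, -0.008]
ft_force: [0.6, -0.1, 0.6]
width: 0.0
```

>>> move_arm([
  [[0,0,0],0,-1],
])

```text
clock: 5.35
eef_pos: [0.5219, 0.0383, 0.0913]
tool_rot: [0.996, 0.091, 0.01, -0.008]
ft_force: [0.2, -0.5, -0.1]
width: -0.0002
```

>>> move_arm([
  [[-0.002,-0.001,-0.012],0,-1],
  [[0,0,-0.007],0,-1],
  [[0,0,0],0,-1],
  [[0,0,0],0,-1],
])

```text
clock: 5.75
eef_pos: [0.5183, 0.0406, 0.0696]
tool_rot: [0.995, 0.094, 0.009, -0.008]
ft_force: [0.4, 0.0, -0.4]
width: 0.0004
```

>>> move_arm([
  [[0,0,-0.002],0,-1],
])

```text
clock: 5.85
eef_pos: [0.5183, 0.0408, 0.0674]
tool_rot: [0.995, 0.094, 0.009, -0.008]
ft_force: [0.0, -0.2, -0.6]
width: -0.0
```

>>> move_arm([
  [[0,0,-0.0015],0,-1],
])

```text
clock: 5.95
eef_pos: [0.5183, 0.0409, 0.0658]
tool_rot: [0.995, 0.094, 0.009, -0.008]
ft_force: [0.2, -0.9, -0.2]
width: 0.0001
```

No force at tip height 55 mm, so key 2 is low. I'll recentre and keep going down gently.

>>> move_arm([
  [[0.001,-0.004,0.001],0,-1],
])

```text
clock: 6.05
eef_pos: [0.519, 0.0375, 0.0665]
tool_rot: [0.995, 0.095, 0.008, -0.009]
ft_force: [0.4, -0.0, -0.9]
width: -0.0003
```

>>> move_arm([
  [[0,0,-0.0015],0,-1],
])

```text
clock: 6.15
eef_pos: [0.5197, 0.0366, 0.0654]
tool_rot: [0.995, 0.094, 0.009, -0.008]
ft_force: [0.7, -1.1, 1.0]
width: 0.0002
```

>>> move_arm([
  [[0,0,-0.001],0,-1],
])

```text
clock: 6.25
eef_pos: [0.5198, 0.0364, 0.0645]
tool_rot: [0.995, 0.094, 0.009, -0.008]
ft_force: [0.4, 0.1, -0.1]
width: -0.0001
```

>>> move_arm([
  [[0,0,-0.0007],0,-1],
])

```text
clock: 6.35
eef_pos: [0.52, 0.0362, 0.0638]
tool_rot: [0.996, 0.094, 0.009, -0.008]
ft_force: [-1.2, 0.4, 0.5]
width: -0.0
```

>>> move_arm([
  [[0,0,-0.0005],0,-1],
])

```text
clock: 6.45
eef_pos: [0.52, 0.0362, 0.0635]
tool_rot: [0.996, 0.094, 0.009, -0.008]
ft_force: [-1.3, 0.4, 3.5]
width: 0.0002
```

>>> move_arm([
  [[0,0,0],0,-1],
])

```text
clock: 6.55
eef_pos: [0.52, 0.0362, 0.0637]
tool_rot: [0.996, 0.094, 0.009, -0.009]
ft_force: [-1.7, -0.3, 0.8]
width: -0.0001
```

>>> move_arm([
  [[0,0,0.012],0,-1],
  [[0,0,0.01],0,-1],
  [[0.004,-0.022,0],0,-1],
  [[0.004,-0.022,0],0,-1],
  [[0.002,-0.011,0],0,-1],
  [[0,0,0],0,-1],
  [[0,0,0],0,-1],
  [[0,0,0],0,-1],
])

```text
clock: 7.35
eef_pos: [0.5322, -0.0173, 0.0916]
tool_rot: [0.995, 0.096, 0.012, -0.009]
ft_force: [0.5, 0.3, -0.1]
width: -0.0002
```

Key 2 met the tip at about 52.6 mm with 3.5 N, which is the latched height. It wasn't pushed in further. On to key 3.

>>> move_arm([
  [[-0.001,-0.003,-0.01],0,-1],
  [[0,0,-0.006],0,-1],
  [[0,0,0],0,-1],
  [[0,0,0],0,-1],
])

```text
clock: 7.75
eef_pos: [0.5299, -0.0173, 0.0732]
tool_rot: [0.995, 0.098, 0.011, -0.01]
ft_force: [0.3, -0.5, -0.5]
width: -0.0002
```

>>> move_arm([
  [[0,0,0],0,-1],
])

```text
clock: 7.85
eef_pos: [0.5296, -0.017, 0.0728]
tool_rot: [0.995, 0.098, 0.01, -0.01]
ft_force: [-0.2, -0.0, 0.7]
width: -0.0001
```

>>> move_arm([
  [[0.0005,-0.003,-0.002],0,-1],
])

```text
clock: 7.95
eef_pos: [0.5304, -0.0195, 0.0709]
tool_rot: [0.995, 0.099, 0.011, -0.01]
ft_force: [0.8, -0.6, 0.5]
width: 0.0002
```

>>> move_arm([
  [[0,0,-0.0015],0,-1],
])

```text
clock: 8.05
eef_pos: [0.5306, -0.0201, 0.0694]
tool_rot: [0.995, 0.098, 0.011, -0.01]
ft_force: [0.3, -0.6, 0.6]
width: -0.0003
```

>>> move_arm([
  [[0,0,-0.001],0,-1],
])

```text
clock: 8.15
eef_pos: [0.5307, -0.0202, 0.0684]
tool_rot: [0.995, 0.098, 0.011, -0.01]
ft_force: [-0.6, -0.0, 0.3]
width: 0.0002
```

>>> move_arm([
  [[0,0,-0.001],0,-1],
])

```text
clock: 8.25
eef_pos: [0.5307, -0.0202, 0.0675]
tool_rot: [0.995, 0.098, 0.011, -0.01]
ft_force: [0.3, 0.4, 1.4]
width: -0.0002
```

>>> move_arm([
  [[0,0,-0.0008],0,-1],
])

```text
clock: 8.35
eef_pos: [0.5307, -0.0202, 0.0669]
tool_rot: [0.995, 0.098, 0.011, -0.01]
ft_force: [-0.7, 0.4, 2.7]
width: 0.0002
```

>>> move_arm([
  [[0,0,-0.0003],0,-1],
])

```text
clock: 8.45
eef_pos: [0.5307, -0.0202, 0.0667]
tool_rot: [0.995, 0.098, 0.011, -0.01]
ft_force: [-0.4, -0.4, 2.6]
width: -0.0
```

>>> move_arm([
  [[0,0,0],0,-1],
])

```text
clock: 8.55
eef_pos: [0.5307, -0.0202, 0.0668]
tool_rot: [0.995, 0.098, 0.011, -0.01]
ft_force: [-1.1, 0.2, 1.8]
width: -0.0001
```

Key 3 meets the tip at released height with about 2.3 N. On to key 4, at (0.5408, -0.0773).

>>> move_arm([
  [[0,0,0.012],0,-1],
  [[0,0,0.008],0,-1],
  [[0.004,-0.023,0],0,-1],
  [[0.004,-0.023,0],0,-1],
  [[0.002,-0.012,0],0,-1],
  [[0,0,0],0,-1],
  [[0,0,0],0,-1],
  [[0,0,0],0,-1],
])

```text
clock: 9.35
eef_pos: [0.5429, -0.0774, 0.0917]
tool_rot: [0.995, 0.1, 0.014, -0.011]
ft_force: [-0.6, -0.1, -0.6]
width: -0.0001
```

>>> move_arm([
  [[-0.001,-0.002,-0.01],0,-1],
  [[0,0,-0.004],0,-1],
  [[0,0,0],0,-1],
  [[0,0,0],0,-1],
])

```text
clock: 9.75
eef_pos: [0.5407, -0.0759, 0.0754]
tool_rot: [0.995, 0.102, 0.012, -0.012]
ft_force: [0.5, -0.1, 0.6]
width: 0.0001
```

>>> move_arm([
  [[0,-0.001,-0.004],0,-1],
])

```text
clock: 9.85
eef_pos: [0.5411, -0.0765, 0.0715]
tool_rot: [0.995, 0.103, 0.013, -0.012]
ft_force: [0.3, -0.5, 1.0]
width: 0.0
```

>>> move_arm([
  [[0,0,-0.0015],0,-1],
])

```text
clock: 9.95
eef_pos: [0.5407, -0.0765, 0.0695]
tool_rot: [0.995, 0.103, 0.012, -0.012]
ft_force: [0.0, 0.2, -0.5]
width: -0.0001
```

>>> move_arm([
  [[0,0,-0.001],0,-1],
])

```text
clock: 10.05
eef_pos: [0.5408, -0.0765, 0.0684]
tool_rot: [0.995, 0.103, 0.012, -0.012]
ft_force: [0.5, -0.8, 0.9]
width: 0.0004
```

>>> move_arm([
  [[0,0,-0.001],0,-1],
])

```text
clock: 10.15
eef_pos: [0.5408, -0.0765, 0.0674]
tool_rot: [0.995, 0.103, 0.012, -0.012]
ft_force: [-1.1, 0.4, 2.2]
width: 0.0001
```

>>> move_arm([
  [[0,0,-0.0007],0,-1],
])

```text
clock: 10.25
eef_pos: [0.5409, -0.0765, 0.0669]
tool_rot: [0.995, 0.103, 0.012, -0.012]
ft_force: [-0.1, -0.5, 2.1]
width: 0.0005
```

>>> move_arm([
  [[0,0,-0.0002],0,-1],
])

```text
clock: 10.35
eef_pos: [0.5409, -0.0765, 0.0669]
tool_rot: [0.995, 0.103, 0.012, -0.012]
ft_force: [-1.1, 0.3, 1.8]
width: 0.0003
```

>>> move_arm([
  [[0,0,0],0,-1],
])

```text
clock: 10.45
eef_pos: [0.5409, -0.0766, 0.067]
tool_rot: [0.995, 0.103, 0.012, -0.012]
ft_force: [-1.0, -0.6, 2.0]
width: -0.0001
```

Key 4 is up as well, and has been tapped. Going back over key 2, to (0.520, 0.0365).

>>> move_arm([
  [[0,0,0.014],0,-1],
  [[0,0,0.012],0,-1],
  [[-0.006,0.03,0],0,-1],
  [[-0.006,0.03,0],0,-1],
  [[-0.006,0.03,0],0,-1],
  [[-0.003,0.018,0],0,-1],
  [[0,0,0],0,-1],
  [[0,0,0],0,-1],
  [[0,0,0],0,-1],
])

```text
clock: 11.35
eef_pos: [0.5244, 0.0309, 0.1033]
tool_rot: [0.995, 0.1, 0.02, -0.011]
ft_force: [-0.4, 0.2, -0.3]
width: 0.0001
```

>>> move_arm([
  [[0,0,0],0,-1],
])

```text
clock: 11.45
eef_pos: [0.5248, 0.0293, 0.1037]
tool_rot: [0.995, 0.099, 0.02, -0.01]
ft_force: [0.2, -0.7, 0.0]
width: 0.0002
```

>>> move_arm([
  [[-0.004,0.006,-0.014],0,-1],
  [[0,0,-0.01],0,-1],
  [[0,0,0],0,-1],
  [[0,0,0],0,-1],
])

```text
clock: 11.85
eef_pos: [0.5223, 0.0298, 0.0794]
tool_rot: [0.995, 0.095, 0.021, -0.009]
ft_force: [0.6, 0.1, 0.1]
width: -0.0001
```

>>> move_arm([
  [[0,0,0],0,-1],
])

```text
clock: 11.95
eef_pos: [0.5225, 0.029, 0.0794]
tool_rot: [0.995, 0.094, 0.021, -0.009]
ft_force: [0.5, -0.9, 0.7]
width: 0.0002
```

>>> move_arm([
  [[-0.0025,0.008,-0.008],0,-1],
  [[0,0,-0.003],0,-1],
  [[0,0,0],0,-1],
])

```text
clock: 12.25
eef_pos: [0.5208, 0.0375, 0.0684]
tool_rot: [0.995, 0.094, 0.022, -0.009]
ft_force: [-0.2, -0.2, 0.1]
width: -0.0003
```

>>> move_arm([
  [[0,0,0],0,-1],
])

```text
clock: 12.35
eef_pos: [0.5206, 0.0378, 0.0682]
tool_rot: [0.995, 0.094, 0.021, -0.009]
ft_force: [0.5, -0.3, -0.2]
width: 0.0003
```

>>> move_arm([
  [[0,-0.001,-0.003],0,-1],
  [[0,0,-0.002],0,-1],
  [[0,0,-0.002],0,-1],
])

```text
clock: 12.65
eef_pos: [0.521, 0.0368, 0.0617]
tool_rot: [0.995, 0.094, 0.022, -0.009]
ft_force: [-1.9, -0.3, 4.9]
width: -0.0002
```

>>> move_arm([
  [[0,0,-0.001],0,-1],
])

```text
clock: 12.75
eef_pos: [0.5209, 0.0368, 0.061]
tool_rot: [0.995, 0.094, 0.022, -0.009]
ft_force: [-1.4, -0.2, 5.0]
width: -0.0001
```

>>> move_arm([
  [[0,0,-0.001],0,-1],
])

```text
clock: 12.85
eef_pos: [0.521, 0.0368, 0.0603]
tool_rot: [0.995, 0.094, 0.021, -0.009]
ft_force: [-3.1, -0.6, 7.4]
width: -0.0001
```

>>> move_arm([
  [[0,0,-0.001],0,-1],
])

```text
clock: 12.95
eef_pos: [0.521, 0.0368, 0.0601]
tool_rot: [0.995, 0.094, 0.021, -0.01]
ft_force: [-3.7, -0.3, 12.9]
width: 0.0003
```

>>> move_arm([
  [[0,0,-0.0005],0,-1],
])

```text
clock: 13.05
eef_pos: [0.521, 0.0368, 0.0604]
tool_rot: [0.995, 0.094, 0.021, -0.01]
ft_force: [-1.9, -0.5, 5.6]
width: -0.0002
```

>>> move_arm([
  [[0,0,0.01],0,-1],
  [[0,0,0.02],0,-1],
  [[0,0,0.03],0,-1],
  [[-0.03,0,0.03],0,-1],
  [[-0.03,0,0.03],0,-1],
  [[0,0,0.03],0,-1],
  [[0,0,0],0,-1],
  [[0,0,0],0,-1],
  [[0,0,0],0,-1],
])

```text
clock: 13.95
eef_pos: [0.4594, 0.0359, 0.2168]
tool_rot: [0.995, 0.093, 0.024, -0.01]
ft_force: [0.5, -0.6, 0.2]
width: -0.0001
```

```bash
python3 - <<'E'
from h import *
s=bot.get_state(); print(s['clock'],s['eef_pos'],s['ft_force'])
for n in ["wrist","side","scene"]:
    p=camera_params(n); a,d=grab_frame(n); W=cloud(d,p)
    cv2.imwrite(f"pics/{n}1.png",a[:,:,::-1])
    for c in [(.5094,.0937),(.5200,.0365),(.5302,-.0205),(.5407,-.0773)]:
        m=(abs(W[...,0]-c[0])<.007)&(abs(W[...,1]-c[1])<.007)&(W[...,2]<.08)&(W[...,2]>.03)
        print(n,m.sum(),np.median(W[m][:,2]).round(4) if m.any() else None)
    if n!="wrist":
        z=np.load(n+"0.npz",allow_pickle=True)['a']; df=np.abs(z.astype(int)-a).max(-1)
        cv2.imwrite(f"pics/{n}diff.png",np.clip(df*3,0,255).astype(np.uint8))
E
```

```text
13.95 [0.45942833 0.03592193 0.21677495] [ 0.46233747 -0.58635586  0.22283911]
wrist 263 0.0575
wrist 264 0.0575
wrist 272 0.0574
wrist 267 0.0575
side 20 0.0572
side 20 0.0578
side 25 0.0579
side 27 0.058
scene 12 0.0589
scene 10 0.0586
scene 12 0.0593
scene 14 0.0593
```

View pics/wrist1.png

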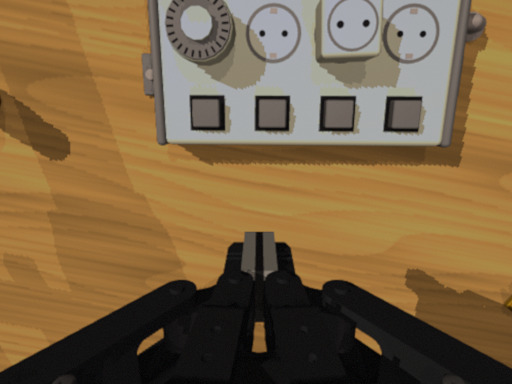

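View pics/sidediff.png

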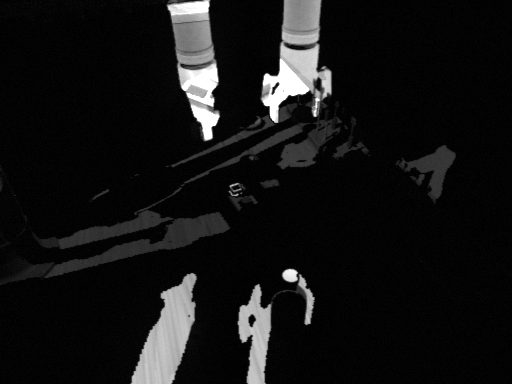

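The wrist picture shows all four keys up at row 113, columns 207, 272, 337 and 403. The difference image shows only the arm, its shadows and key 2 at (236,189) changed; the patch on the thinner bottle is shadow and light. The robot is clear, so I'm handing in.

```bash
python3 -c "
from h import *
print(bot.job_done())"
```

```text
the job is handed in; nothing more can be done
None
```

The job is done and handed in: all four keys are up, and the latched one was the second from the left.

- **Taps:** With the gripper shut, I tapped the keys from left to right. Keys 1, 3 and 4 met the fingertip at the released height (about 57 mm) and gave roughly 2 N at about 1–1.5 mm of push. Key 2 met it only at about 52.6 mm, so it was the latched one. Its force readings were noisy: 3.5 N on contact, then 0.8 N.
- **Release:** I went back to key 2 and pressed it to the end of its travel. The force was 5 to 7 N, with one 12.9 N reading at the stop, and the key sprang up when I let go.
- **Last checks:** The wrist camera's depth puts all four caps at 57.4–57.5 mm. The side camera reads 57.2–58.0 mm and the scene camera 58.6–59.3 mm, which is within calibration error. The side view's before/after picture shows only the arm, its shadows and key 2 changed. I did not check the scene camera's before/after picture.

The clock was at about 14 s at hand-in, with the arm well clear of the unit.

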